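Wake the inspection camera and hold the fork head up to its lens

TASK

Wake the inspection camera clamped in the bench stand: squeeze its trigger fully against the grip, keep it squeezed for half a second and let it go. Then take the steel fork head (the part with two parallel jaws) out of the red tray and hold it up to the camera in the air: level, the same way up as it lay, its open fork end straight towards the lens, centred on the lens axis with the jaw ends 100 mm from the lens. Finish while holding it still there, and leave everything else where it was.

Things in the scene. Friction and masses are not known exactly. Their poses are not given: they have to be found in the camera images.
- scanner: inspection camera fixed upside down on a bench stand. Origin on the foot's axis, 170 mm below the lens axis (foot may be sunk up to 30 mm in the bench); x = level direction the lens looks, z up. In this frame, mm: foot radius 45 to z 45, column radius 14, barrel radius 34 along x -60 to 70 at z 170, black pistol grip above it x -35 to -5, y +-17, up to z 290; trigger on the grip's lens side
- trigger (a joint): sprung trigger, a bar 68 mm long, 22 wide, 10 thick, hinged at its lower end just above the barrel (scanner x 2, z 205 mm), free end up, leaning from the grip towards the lens. 0 = at rest, 0.2 rad = fully squeezed (upright, against the grip). Springs back by itself; fully squeezing takes about 10 N at 55 mm above the hinge
- pinch (a point): point on the scanner (x -14, z 260 mm in its frame) in the middle of the grip and squeezed trigger: 55 mm above the trigger's hinge, 30 mm below the grip's top. There grip and trigger together measure 54 mm along scanner x at rest (21 mm behind to 33 mm in front of this point) and 42 mm squeezed (21 mm either side)
- lens (a point): centre of the lens's front glass; the lens looks level along scanner x
- focus (a point): empty point in the air on the lens axis, 100 mm in front of the lens (170 mm along scanner x from the stand's axis), where the middle of the jaw ends belongs
- tray: shallow red plastic tray, fixed, 260 x 380 mm, 22 mm high, walls and floor 5 mm thick; origin at the centre of its underside. The steel parts lie in it
- fork: the fork head: steel clevis, 96 mm long, 32 wide, 32 high, about 0.3 kg, lying level. Origin at centre of its underside; x along its length to the open fork end, z up. x -48 to -22: round neck, radius 13; -22 to 10: solid block 32 x 32 (grip here, across y); 10 to 48: two upright parallel jaws 8 mm thick, 16 mm apart, with rounded ends and a pin hole
- fork_mouth (a point): on the fork head, midway between the ends of its jaws: x 48, y 0, z 16 mm from its origin
- eye: steel rod end in the tray, to be left: square shank 24 x 24 mm and a round flat eye of 44 mm diameter, 24 high, 87 mm long; origin at underside
- coupling: plain square steel bar coupling in the tray, to be left: 66 x 30 x 30 mm; origin at centre of underside
- washer: steel washer in the tray, 38 mm diameter, 6 mm thick, to be left; origin at centre of underside
- collar: steel collar ring in the tray, 32 mm diameter, 16 mm high, to be left; origin at centre of underside
- spray: blue aerosol can standing on the bench, 64 mm diameter, 190 high, to be left; origin at centre of underside
- jar: jar with a white body and steel lid standing on the bench, 72 mm diameter, 90 high, to be left; origin at centre of underside
- wrench: steel wrench lying flat on the bench beside the tray, about 150 to 200 mm long, to be left; origin at its underside
There are look-alikes about, which are no part of the job. What is shaped like the fork but green, orange or yellow is not meant.

How it is judged:
By the outcome, as a careful person would: the job done as asked, in the order asked, and still so for the second after the job is handed in, while the arm keeps its last pose, push and grip.
It also fails if it takes over 54 s, if anything falls off the work surface, if the arm or the gripper's body presses on something with over 40 N, if the wrist force passes 120 N, or if a joint passes its speed limit or range.

ROBOT

A 7-joint arm with a two-finger parallel gripper is mounted at the origin on the work surface. World frame = base frame: x ahead of the robot, y to its left, z up, the work surface at z = 0. Lengths are in m, angles in rad, forces in N, time in s.
With the tool pointing down it reaches from about 0.4 to 0.85 m from the base axis. Payload 10.4 kg.
Tool frame: the origin (TCP) lies at the very end of the fingers, on their centre line; the grasp point (between the pads) lies r.tcp_to_grasp behind it (r.tcp_to_grasp is the distance from the TCP to the grasp point, in m); z points along the fingers, y is the line along which they close (so a half turn about z gives the same grasp; the last joint's range is limited). The gripper opens to 87 mm and grips with 3 to 60 N. Pads are 19 mm wide; open, the fingers measure 117 mm over their backs; the gripper's body (75 mm by 190 mm) begins 51 mm behind the grasp point.
Start: joints at [-1.203, 0.332, -0.065, 1.46, 0.022, 1.35, -0.088], TCP at [0.238, 0.578, 0.223] pointing down, gripper open.
Joint ranges: [-2.6, 2.6], [-0.5, 2.12], [-1.47, 1.34], [0.16, 2.42], [-1.27, 4.41], [0.06, 2.06], [-2.6, 2.6]. Speed limits (rad/s): [2.22, 2.22, 2.79, 2.79, 3.14, 3.14, 3.14].

INTERFACE

Orientations are given as a unit quaternion [x, y, z, w].
In Python, from bench import monitor, cams, ticket, r gives the robot as it stands.
- The arm moves only by the shell command python3 -m crank 'ROWS' [OPENING] [FORCE]. ROWS is a JSON object whose one key "steps" holds a list of rows, each a list of 2 entries, a list of its own where there are three numbers: the shift along the world's x, y, z in units of 25 mm (1.0 is 25 mm), then the turn, a rotation vector about the world's x, y, z in units of 5 degrees (1.0 is 5 degrees). In form: {"steps": [[[x, y, z], [ax, ay, az]], ...]}. A call has 1 to 10 rows; each row shifts and turns the commanded pose from where the row before left it; what a row does not reach is not made up. A row lasts 1/12 s, in which the tool goes at most 41.7 mm and 7.16 degrees, less where a joint would pass 70% of its speed; a pose out of reach is approached as far as the arm can. A call is refused whole if a number of a shift passes 1 or a number of a turn 1, either way. A call with a gripper value outside its range is refused whole. OPENING is the finger opening in mm, from 0 to 87, set as the call begins (- or left out, the last holds). The fingers move at their own pace and stop on an object; FORCE is the grip in N (left out, the last holds). Time passes only in rows, so rows that do not move let the fingers close. It gives the time, the measured TCP pose, the force, the opening and the grip force at its end, in the units of the state.
- monitor.read_state(): the state, without advancing time (a new reading comes with each control period).
- cams.camera(name): name is "scene" or "side" or "wrist"; returns a dict with "pixels" (400x640x3 uint8, blue, green, red), "z_map" (400x640 float32, m along the optical axis (not along the pixel's ray), 0 where there is no reading), "vfov" (degrees; the focal length in pixels is half the picture's height over the tangent of half this angle, whatever the lens; pixels are square), "cx", "cy" (the principal point, pixels), "k1" (the pictures are not rectified: a ray, as slopes to the right and down, at radius r is drawn at 1 + k1 r^2 times it, then the intrinsics apply), "T" (4x4, takes a point from camera to world coordinates). Camera axes: x right, y up, looking along -z (the intrinsics and any distortion apply to the point x, -y, -z); pixel columns grow to the right and rows downward; lengths in m; the calibration is good to about 2 mm. A picture is of the moment at which its call begins.
- ticket.close_job(): hands the job in; it is judged then, once.
The state is a dict: "time": time; "joint_positions": joint angles; "joint_vel": joint speeds; "joint_torque": joint torques, N m; "ee_pos": TCP position; "eef_rot": TCP orientation; "ft_force": force on the tool from outside, world axes, zero at the start; "torque": the same for the moment, N m; "width": finger opening in m; "grip_force": force on a finger pad.
Only numpy, scipy, OpenCV 4.12 (cv2) and the standard library are available. Lean on these libraries where they do the work, as an engineer would, in place of code of your own. Each camera call takes 0.05 s, during which the arm holds its last target. There are 200 camera calls.

## Working session

There is one attempt and no reset: what is moved stays moved. The work goes in short steps, Python scripts to look and compute and a shell command to move; the robot and the scene stay as the last step left them, time stands still between calls to the robot, and variables do not carry over. Pictures are saved under pics/ and viewed, at most 10 in all, crops included, and the job is handed in when it is done.

```bash
mkdir -p pics; ls
cat > h.py <<'E'
import numpy as np, cv2, pickle
from bench import monitor, cams, ticket, r
def snap(n,tag):
    c=cams.camera(n); pickle.dump(c,open(f'pics/{tag}.pkl','wb')); cv2.imwrite(f'pics/{tag}.png',c['pixels']); return c
def load(tag): return pickle.load(open(f'pics/{tag}.pkl','rb'))
def K(c):
    f=200/np.tan(np.radians(c['vfov'])/2); return np.array([[f,0,c['cx']],[0,f,c['cy']],[0,0,1.]])
def D(c): # plain 1+k1 r^2
    return np.array([c['k1'],0,0,0.])
def pts(c,uv,z=None,plane=None):
    uv=np.array(uv,float).reshape(-1,1,2)
    s=cv2.undistortPoints(uv,K(c),D(c)).reshape(-1,2)
    d=np.c_[s[:,0],-s[:,1],-np.ones(len(s))]
    T=np.array(c['T'])
    if plane is not None:
        w=d@T[:3,:3].T; t=(plane-T[2,3])/w[:,2]; return T[:3,3]+w*t[:,None]
    if z is None:
        i=uv.reshape(-1,2).round().astype(int); z=c['z_map'][i[:,1],i[:,0]]
    return (d*np.array(z).reshape(-1,1))@T[:3,:3].T+T[:3,3]
def cloud(c):
    v,u=np.mgrid[0:400,0:640]; uv=np.c_[u.ravel(),v.ravel()]
    return pts(c,uv,c['z_map'].ravel()).reshape(400,640,3)
E
python3 - <<'E'
from h import *
for n in ('scene','side','wrist'):
    c=snap(n,n+'0'); print(n,c['vfov'],c['cx'],c['cy'],c['k1'],np.round(c['T'],3).tolist())
print(monitor.read_state(), r.tcp_to_grasp)
E
```

```text
pics
scene 47.02647676500533 316.3959402267066 196.40988483602715 0.04607893606579101 [[0.903, -0.26, 0.341, 1.09], [0.428, 0.587, -0.687, -1.114], [-0.022, 0.767, 0.642, 1.137], [0.0, 0.0, 0.0, 1.0]]
side 46.73368149608858 315.3372645464243 199.98308031409513 0.03910700706461337 [[-0.775, 0.358, -0.52, -0.226], [-0.631, -0.454, 0.629, 0.869], [-0.011, 0.816, 0.577, 1.01], [0.0, 0.0, 0.0, 1.0]]
wrist 61.60326136881037 320.3915194425257 200.55310297360967 -0.06966238244161757 [[0.381, -0.89, -0.249, 0.17], [0.924, 0.367, 0.103, 0.605], [-0.001, -0.269, 0.963, 0.384], [0.0, 0.0, 0.0, 1.0]]
{'time': 0.15, 'joint_positions': array([-1.2026039 ,  0.33271636, -0.06467996,  1.4607367 ,  0.021631  ,
        1.34989421, -0.08849741]), 'joint_vel': array([ 0.00134757, -0.00107428,  0.000474  , -0.00391953,  0.00112887,
        0.00089467,  0.0004312 ]), 'joint_torque': array([ 4.99747293e-04, -6.23635411e+01,  2.45482038e-02, -3.90139890e+01,
       -6.13048836e-02,  3.72523908e-02,  8.66003393e-05]), 'ee_pos': array([0.23798792, 0.5776071 , 0.22194871]), 'eef_rot': array([ 1.94151704e-01,  9.80971374e-01, -5.25680777e-04, -6.23427974e-05]), 'ft_force': array([-0.83212514, -0.78842798, -0.22432064]), 'torque': array([ 0.04691853,  0.06944698, -0.00886867]), 'grip_force': 0.0, 'width': 0.08724309780869932} 0.0187
```

View pics/scene0.png

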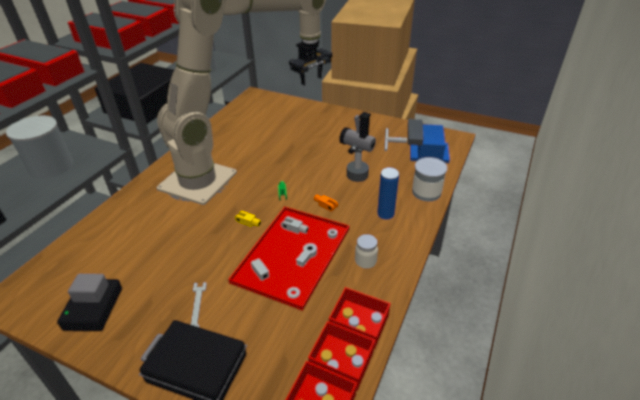

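View pics/side0.png

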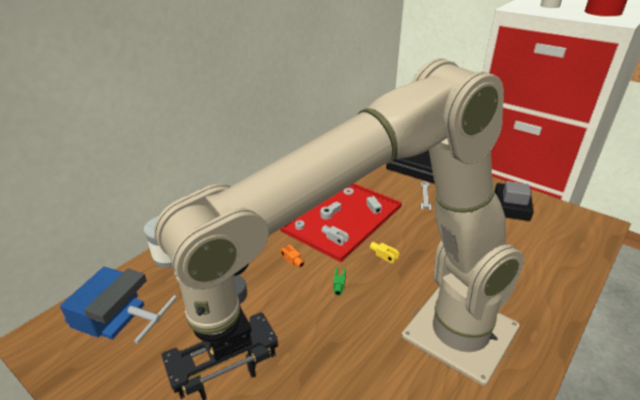

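The scene view shows the scanner at about (358,150) with its grip up at (364,122). The red tray holds five parts. Things that could be taken for the fork: steel fork at (293,225), eye at (306,254), coupling at (260,269), green at (282,190), orange at (326,202) and yellow at (248,219). I choose the steel one at (293,225) and will check it in a crop.

Run:
```python
from h import *
c=load('scene0'); p=c['pixels']
a=cv2.resize(p[100:190,320:400],None,fx=6,fy=6,interpolation=cv2.INTER_CUBIC)
b=cv2.resize(p[205:250,265:325],None,fx=5,fy=5,interpolation=cv2.INTER_CUBIC)
o=np.zeros((540,790,3),np.uint8); o[:540,:480]=a; o[:225,485:785]=b
s=load('side0')['pixels'][222:250,318:354]; s=cv2.resize(s,None,fx=8,fy=8,interpolation=cv2.INTER_CUBIC); o[240:240+s.shape[0],485:485+s.shape[1]]=s
cv2.imwrite('pics/crop1.png',o)
for tag in('scene0','side0'):
    c=load(tag); C=cloud(c); np.set_printoptions(precision=3,suppress=True)
    if tag=='scene0':
        m=np.zeros((400,640),bool); m[105:185,325:400]=1
        P=C[m]; P=P[(P[:,2]>.01)&(P[:,2]<.35)]
        for z in np.arange(0,.3,.02):
            q=P[(P[:,2]>=z)&(P[:,2]<z+.02)]
            if len(q): print(z,len(q),np.median(q,0),q.min(0),q.max(0))
    print(tag, pts(c,[[293,225],[306,254],[260,269]] if tag=='scene0' else [[335,235],[330,211],[373,205]]))
```

```text
0.0 46 [0.591 0.256 0.015] [0.512 0.244 0.01 ] [0.622 0.301 0.02 ]
0.02 137 [0.593 0.266 0.036] [0.541 0.243 0.02 ] [0.625 0.34  0.04 ]
0.04 186 [0.589 0.287 0.044] [0.537 0.242 0.04 ] [0.679 0.555 0.06 ]
0.06 111 [0.628 0.496 0.065] [0.57  0.273 0.06 ] [0.678 0.577 0.079]
0.08 30 [0.584 0.282 0.091] [0.57  0.273 0.08 ] [0.592 0.294 0.099]
0.1 26 [0.582 0.281 0.11 ] [0.568 0.273 0.1  ] [0.593 0.294 0.119]
0.12 21 [0.59  0.269 0.135] [0.524 0.25  0.12 ] [0.634 0.289 0.14 ]
0.14 139 [0.582 0.262 0.153] [0.504 0.085 0.14 ] [0.79  0.302 0.16 ]
0.16 302 [0.62  0.261 0.171] [0.506 0.08  0.16 ] [0.791 0.314 0.18 ]
0.18 439 [0.62  0.27  0.189] [0.505 0.083 0.18 ] [0.788 0.319 0.2  ]
0.2 67 [0.595 0.28  0.209] [0.512 0.267 0.2  ] [0.626 0.305 0.219]
0.22 62 [0.595 0.277 0.231] [0.563 0.266 0.221] [0.614 0.298 0.24 ]
0.24 76 [0.59  0.281 0.25 ] [0.557 0.267 0.24 ] [0.615 0.304 0.26 ]
0.26 62 [0.599 0.277 0.268] [0.559 0.267 0.261] [0.617 0.305 0.279]
0.28 56 [0.6   0.286 0.285] [0.579 0.267 0.28 ] [0.616 0.307 0.292]
scene0 [[ 0.498 -0.113  0.04 ]
 [ 0.594 -0.206  0.027]
 [ 0.495 -0.33   0.036]]
side0 [[ 0.479 -0.082  0.031]
 [ 0.572 -0.175  0.033]
 [ 0.47  -0.296  0.036]]
```

View pics/crop1.png

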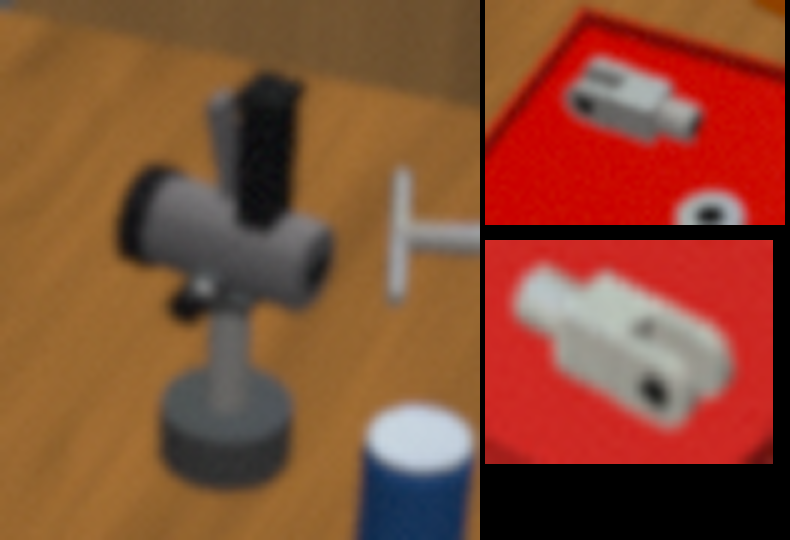

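The crop confirms it: the steel part has two jaws and a slot, with the jaws towards the upper left in the scene view (crop 570-600, 60-110) and the neck at right. The scanner's lens is its dark left end. The two cameras disagree by about 40 mm, so I'll check their calibration against known points.

```bash
cat >> h.py <<'E'
def proj(c,P):
    T=np.linalg.inv(np.array(c['T'])); q=np.atleast_2d(P)@T[:3,:3].T+T[:3,3]; q=q*[1,-1,-1]
    return cv2.projectPoints(q.reshape(-1,1,3),np.zeros(3),np.zeros(3),K(c),D(c))[0].reshape(-1,2)
np.set_printoptions(precision=3,suppress=True)
E
python3 - <<'E'
from h import *
for tag in('scene0','side0','wrist0'):
    c=load(tag); C=cloud(c); p=c['pixels'].astype(int)
    print(tag,'tcp',proj(c,[.238,.578,.223]),'base0',proj(c,[0,0,0.]))
    z=C[...,2]; m=(abs(z)<.01); 
    print('table z med',np.median(z[m]), m.sum())
    b,g,r_=p[...,0],p[...,1],p[...,2]
    red=((r_>120)&(g<60)&(b<60)).astype(np.uint8)
    n,l,st,ce=cv2.connectedComponentsWithStats(red)
    for i in range(1,n):
        if st[i,4]>400:
            k=l==i; q=C[k]; 
            if np.median(q[:,2])<.05 and np.median(q[:,0])<.9 and q[:,0].min()>.2:
                box=cv2.boxPoints(cv2.minAreaRect((q[:,:2]*1000).astype(np.float32)))
                print('red',st[i],np.median(q,0),box.round().tolist(),cv2.minAreaRect((q[:,:2]*1000).astype(np.float32)))
    tall=(z>.025)&(z<.045)
    for nm,(lo,hi) in {'any':((.4,-.4),(.7,0.02))}.items():
        t=tall&(C[...,0]>lo[0])&(C[...,0]<hi[0])&(C[...,1]>lo[1])&(C[...,1]<hi[1])
        n,l,st,ce=cv2.connectedComponentsWithStats(t.astype(np.uint8))
        for i in range(1,n):
            if st[i,4]>20: print('part',st[i],np.median(C[l==i],0))
E
```

```text
scene0 tcp [[310.861  80.086]] base0 [[197.287 180.1  ]]
table z med -0.00037079444751952906 78614
red [ 229  207  120  104 5870] [ 0.545 -0.233  0.005] [[289.0, -66.0], [746.0, -1247.0], [1090.0, -1114.0], [633.0, 67.0]] ((689.491455078125, -590.0457763671875), (368.6513671875, 1266.4090576171875), 21.122709274291992)
red [ 286  288  104  112 3649] [ 0.832 -0.475  0.006] [[685.0, -322.0], [871.0, -1163.0], [1090.0, -1114.0], [903.0, -274.0]] ((887.1444091796875, -718.2782592773438), (223.99737548828125, 860.8602905273438), 12.495341300964355)
part [282 217  26  15 179] [ 0.498 -0.101  0.033]
part [297 244  20  18 158] [ 0.593 -0.191  0.028]
part [251 259  18  18 171] [ 0.489 -0.322  0.034]
side0 tcp [[226.503 382.982]] base0 [[459.117 330.678]]
table z med -0.0007005354012067366 71024
part [367 196  15  14 117] [ 0.477 -0.313  0.034]
part [321 201  20  14 135] [ 0.586 -0.188  0.029]
part [322 225  27  18 212] [ 0.483 -0.092  0.035]
wrist0 tcp [[323.207 252.815]] base0 [[-120.149  177.468]]
table z med -0.00015407514376891696 135818
```

Run:
```python
from h import *
c=load('scene0')
a=pts(c,[[343.3,135.8],[373,144.2],[358,171.5]],plane=.172); print(a); d=a[0]-a[1]; print(np.linalg.norm(d),np.degrees(np.arctan2(d[1],d[0])))
print(pts(c,[[358,169]],plane=.045))
C=cloud(c); q=C[125:155,336:380].reshape(-1,3); q=q[(q[:,2]>.13)&(q[:,2]<.21)&(np.hypot(q[:,0]-.59,q[:,1]-.27)<.1)]
mu=np.median(q,0); u,s,v=np.linalg.svd(q-q.mean(0)); print(len(q),mu,v[0],s, np.degrees(np.arctan2(v[0,1],v[0,0])))
# fork: direction from crop: jaw end centre vs neck end, plane z=.021
f=pts(c,[[265+(582-485)/5,205+98/5],[265+(690-485)/5,205+120/5]],plane=.021); print(f,np.degrees(np.arctan2(*(f[0]-f[1])[[1,0]])))
s=load('side0')
f=pts(s,[[318+(700-485)/8,222+(385-240)/8],[318+(535-485)/8,222+(300-240)/8]],plane=.021); print(f,np.degrees(np.arctan2(*(f[0]-f[1])[[1,0]])))
print(proj(load('wrist0'),[[.59,.28,.29],[.59,.28,.17]]))
```

```text
[[0.515 0.29  0.172]
 [0.64  0.281 0.172]
 [0.651 0.099 0.172]]
0.12534389650346878 175.57800005565124
[[0.588 0.274 0.045]]
644 [0.578 0.272 0.179] [ 0.996 -0.068 -0.05 ] [0.997 0.534 0.296] -3.9304284653965427
[[ 0.459 -0.106  0.021]
 [ 0.539 -0.095  0.021]] -172.05430343151303
[[ 0.445 -0.091  0.021]
 [ 0.532 -0.093  0.021]] 179.0391459621903
[[180.392 668.939]
 [200.881 573.06 ]]
```

```bash
python3 -m crank '{"steps": [[[0.5,-0.4,1],[0,0,-0.95]],[[0.96,-0.8,1],[0,0,-0.95]],[[0.96,-0.8,1],[0,0,-0.95]],[[0.96,-0.8,1],[0,0,-0.95]],[[0.96,-0.8,1],[0,0,-0.95]],[[0.96,-0.8,1],[0,0,-0.95]],[[0.96,-0.8,1],[0,0,-0.95]],[[0.96,-0.8,0],[0,0,-0.95]],[[0.96,-0.8,0],[0,0,-0.95]],[[0.96,-0.8,0],[0,0,-0.95]]]}' 87 && python3 -m crank '{"steps": [[[0.96,-0.8,0],[0,0,-0.95]],[[0.96,-0.8,0],[0,0,-0.95]],[[0.96,-0.8,0],[0,0,-0.95]],[[0.96,-0.8,0],[0,0,-0.95]],[[0.96,-0.8,0],[0,0,-0.95]],[[0.5,-0.4,0],[0,0,0]],[[0,0,0],[0,0,0]],[[0,0,0],[0,0,0]]]}'
python3 - <<'E'
from h import *
c=snap('wrist','wrist1'); print(np.array(c['T'])); s=monitor.read_state(); print(s['joint_positions'],s['ft_force'],s['time'])
snap('scene','scene1'); snap('side','side1')
C=cloud(c); z=C[...,2]
for a,b in ((.275,.31),(.19,.22),(.14,.19),(.03,.06)):
    m=(z>a)&(z<b)&(np.hypot(C[...,0]-.585,C[...,1]-.28)<.12); q=C[m]; v,u=np.nonzero(m)
    if len(q): print(a,b,len(q),np.median(q,0),np.percentile(q,[2,98],axis=0).tolist(),u.min(),u.max(),v.min(),v.max())
E
```

```text
time: 0.98
ee_pos: [0.4676, 0.3868, 0.3979]
eef_rot: [0.574, 0.819, 0.0, 0.0]
ft_force: [0.6, -0.6, -0.5]
width: 0.0871
grip_force: 0.0
time: 1.65
ee_pos: [0.5994, 0.2773, 0.3969]
eef_rot: [0.73, 0.684, -0.001, -0.0]
ft_force: [-0.2, 0.6, -0.7]
width: 0.0872
grip_force: 0.0
[[ 0.998  0.063  0.017  0.604]
 [-0.065  0.961  0.269  0.35 ]
 [ 0.    -0.269  0.963  0.559]
 [ 0.     0.     0.     1.   ]]
[-0.721  0.409  0.345  1.026 -0.137  1.727 -0.486] [-0.177  0.521  0.118] 1.7
0.275 0.31 1798 [0.596 0.292 0.288] [[0.5795585964670027, 0.2731338705027638, 0.2836932804873758], [0.6124876047001081, 0.3098694603871072, 0.28920148198582396]] 294 337 156 203
0.19 0.22 2782 [0.544 0.303 0.196] [[0.5084465317127627, 0.272492493391403, 0.19033868300548917], [0.6332817107104861, 0.3241492648421922, 0.20927903914773988]] 234 353 133 182
0.14 0.19 1877 [0.572 0.317 0.182] [[0.5131966494155471, 0.23277338070134465, 0.15696351742122747], [0.6354892477209791, 0.3334570707953121, 0.1897523965951867]] 236 354 125 209
0.03 0.06 488 [0.587 0.327 0.043] [[0.5455178503850444, 0.3112423881915376, 0.03952024261347214], [0.6146229536308717, 0.3378684379849069, 0.04469944567347172]] 280 331 116 134
```

View pics/wrist1.png

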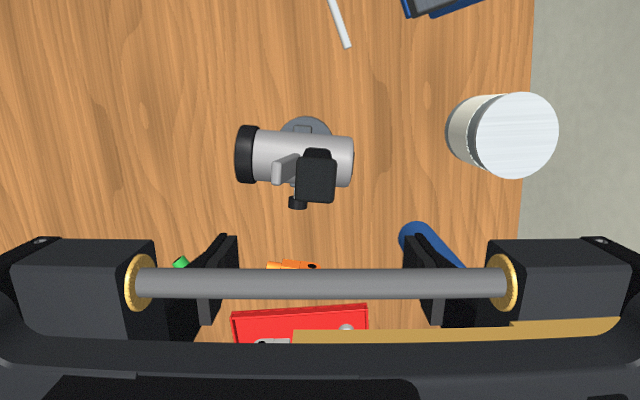

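The wrist view shows the scanner from above: black lens ring at left (246,153), rear end at (350,160), grip top a black square centred at (316,178), trigger bar at (283,168). I'll fit these for the pose.

Run:
```python
from h import *
from scipy.optimize import least_squares
c=load('wrist1'); C=cloud(c); z=C[...,2]; P=c['pixels'].astype(int)
# grip top
m=np.zeros(z.shape,np.uint8); m[140:215,285:345]=1; m=(m>0)&(z>.281)&(z<.296)
q=C[m]; print('top z',np.median(q[:,2]),cv2.minAreaRect((q[:,:2]*1000).astype(np.float32)), q[:,:2].mean(0))
# barrel: gray pixels right of ring, away from grip
v,u=np.mgrid[0:400,0:640]
b=(v>120)&(v<195)&(u>262)&(u<352)&(z>.15)&(z<.215)&(P.min(-1)>90)&~((u>268)&(u<338)&(v>145))
q=C[b]
def f(x): # axis pt y at x=.57, yaw, zc, r
    n=np.array([-np.sin(x[1]),np.cos(x[1])]); d=(q[:,:2]-[.57,x[0]])@n
    return np.hypot(d,q[:,2]-x[2])-.034
s=least_squares(f,[.28,0,.17],loss='soft_l1',f_scale=.001); print('barrel',len(q),s.x,np.degrees(s.x[1]),np.sqrt(np.mean(s.fun**2)))
y,a,zc=s.x; ax=np.array([np.cos(a),np.sin(a)])
k=(v>120)&(v<195)&(u>225)&(u<365)&(z>.14)&(z<.215); t=(C[k][:,:2]-[.57,y])@ax
print('ends along axis',np.percentile(t,[0,1,2,98,99,100]), )
for tt in (np.percentile(t,1),np.percentile(t,99)): print([.57,y]+ax*tt)
for px in ([236,153],[238,150],[352,160],[350,155]): print(px,C[px[1],px[0]],)
```

```text
top z 0.28756422333949266 ((595.8473510742188, 290.6472473144531), (38.50163650512695, 34.04005432128906), 81.57797241210938) [0.596 0.292]
barrel 2023 [ 0.293 -0.144  0.163] -8.276740955025007 0.0012116850661312254
ends along axis [-0.064 -0.063 -0.062  0.064  0.065  0.068]
[0.508 0.302]
[0.634 0.284]
[236, 153] [0.511 0.309 0.202]
[238, 150] [0.513 0.311 0.2  ]
[352, 160] [0.635 0.292 0.197]
[350, 155] [0.604 0.35  0.559]
```

```bash
python3 -m crank '{"steps": [[[-0.38,0.54,0],[0,0,-0.92]],[[0,0,-0.6],[0,0,0]],[[0,0,-0.9],[0,0,0]],[[0,0,-0.9],[0,0,0]],[[0,0,-0.9],[0,0,0]],[[0,0,0],[0,0,0]],[[0,0,0],[0,0,0]]]}'
python3 - <<'E'
from h import *
c=snap('wrist','wrist2'); C=cloud(c); z=C[...,2]
s=monitor.read_state(); print(s['ee_pos'],s['eef_rot'],s['ft_force'])
m=(z>.275)&(z<.3)&(np.hypot(C[...,0]-.595,C[...,1]-.29)<.05); q=C[m]; print(m.sum(),np.median(q[:,2]),cv2.minAreaRect((q[:,:2]*1000).astype(np.float32)))
E
```

```text
time: 2.38
ee_pos: [0.5884, 0.2923, 0.3149]
eef_rot: [0.755, 0.655, -0.001, -0.0]
ft_force: [-1.1, -1.1, 0.4]
width: 0.0869
grip_force: 0.0
[0.589 0.292 0.316] [ 0.756  0.655  0.001 -0.   ] [ 0.616 -0.639  0.952]
3265 0.2875840045075676 ((595.8936767578125, 291.27679443359375), (37.458866119384766, 34.110633850097656), 81.56147766113281)
```

View pics/wrist2.png

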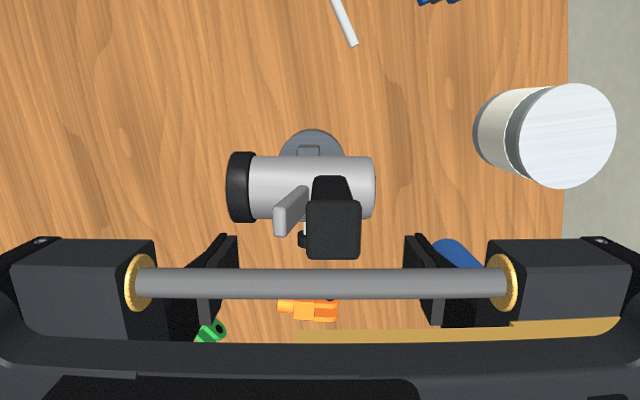

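The view shows grip and trigger (columns 273-361) centred between the fingers (about 235 to 405). I'll go down and squeeze.

```bash
python3 -m crank '{"steps": [[[0,0,-0.8],[0,0,0]],[[0,0,-0.8],[0,0,0]],[[0,0,-0.8],[0,0,0]],[[0,0,-0.76],[0,0,0]],[[0,0,0],[0,0,0]],[[0,0,0],[0,0,0]]]}' && python3 -m crank '{"steps": [[[0,0,0],[0,0,0]],[[0,0,0],[0,0,0]],[[0,0,0],[0,0,0]],[[0,0,0],[0,0,0]],[[0,0,0],[0,0,0]],[[0,0,0],[0,0,0]]]}' 35 25
```

```text
time: 2.93
ee_pos: [0.5897, 0.2918, 0.2374]
eef_rot: [0.756, 0.655, 0.0, 0.0]
ft_force: [0.1, 0.6, 1.2]
width: 0.0869
grip_force: 0.0
time: 3.43
ee_pos: [0.5888, 0.292, 0.2368]
eef_rot: [0.756, 0.655, -0.0, -0.001]
ft_force: [-6.6, 0.4, 6.0]
width: 0.0549
grip_force: 3.7
```

```bash
python3 -m crank '{"steps": [[[0,0,0],[0,0,0]],[[0,0,0],[0,0,0]],[[0,0,0],[0,0,0]],[[0,0,0],[0,0,0]],[[0,0,0],[0,0,0]],[[0,0,0],[0,0,0]]]}' - 25
```

```text
time: 3.93
ee_pos: [0.5901, 0.2921, 0.2369]
eef_rot: [0.756, 0.655, 0.001, 0.0]
ft_force: [4.0, 3.5, 3.9]
width: 0.0418
grip_force: 25.0
```

```bash
python3 -m crank '{"steps": [[[0,0,0],[0,0,0]],[[0,0,0],[0,0,0]],[[0,0,0],[0,0,0]],[[0,0,0],[0,0,0]],[[0,0,0],[0,0,0]],[[0,0,0],[0,0,0]],[[0,0,0],[0,0,0]],[[0,0,0],[0,0,0]],[[0,0,0],[0,0,0]]]}' - 25 && python3 -m crank '{"steps": [[[0,0,0],[0,0,0]],[[0,0,0],[0,0,0]],[[0,0,0],[0,0,0]],[[0,0,0],[0,0,0]],[[0,0,0],[0,0,0]],[[0,0,0],[0,0,0]],[[0,0,0],[0,0,0]],[[0,0,0],[0,0,0]]]}' 87 25
```

```text
time: 4.68
ee_pos: [0.5901, 0.2921, 0.2369]
eef_rot: [0.756, 0.655, 0.001, 0.0]
ft_force: [3.4, 2.6, 3.5]
width: 0.042
grip_force: 25.0
time: 5.35
ee_pos: [0.59, 0.291, 0.2362]
eef_rot: [0.756, 0.654, 0.0, 0.0]
ft_force: [-0.0, -0.3, -0.1]
width: 0.0843
grip_force: 0.0
```

```bash
python3 -m crank '{"steps": [[[0,0,0.8],[0,0,0]],[[0,0,1],[0,0,0]],[[0,0,1],[0,0,0]],[[0,0,1],[0,0,0]],[[0,0,1],[0,0,-0.5]],[[0,-0.5,0.5],[0,0,-0.98]],[[-0.3,-0.97,0],[0,0,-0.98]],[[-0.3,-0.97,0],[0,0,-0.98]],[[-0.3,-0.97,0],[0,0,-0.98]],[[-0.3,-0.97,0],[0,0,-0.98]]]}' && python3 -m crank '{"steps": [[[-0.3,-0.97,0],[0,0,-0.98]],[[-0.3,-0.97,0],[0,0,-0.98]],[[-0.3,-0.97,0],[0,0,-0.98]],[[-0.3,-0.97,0],[0,0,-0.98]],[[-0.3,-0.97,0],[0,0,-0.98]],[[-0.3,-0.97,0],[0,0,-0.98]],[[-0.3,-0.97,0],[0,0,-0.98]],[[-0.3,-0.97,0],[0,0,-0.98]],[[-0.3,-0.97,-0.4],[0,0,-0.98]],[[0,-0.97,-0.8],[0,0,-0.98]]]}' && python3 -m crank '{"steps": [[[0,-0.97,-0.8],[0,0,-0.5]],[[0,-0.97,-0.8],[0,0,0]],[[0,0,-0.8],[0,0,0]],[[0,0,-0.8],[0,0,0]],[[0,0,-0.8],[0,0,0]],[[0,0,0],[0,0,0]],[[0,0,0],[0,0,0]],[[0,0,0],[0,0,0]]]}'
python3 - <<'E'
from h import *
c=snap('wrist','wrist3'); s=monitor.read_state(); print(s['ee_pos'],s['eef_rot'],s['joint_positions'],s['time'])
snap('scene','scene3')
E
```

```text
time: 6.18
ee_pos: [0.5594, 0.1804, 0.3687]
eef_rot: [0.889, 0.458, 0.0, 0.0]
ft_force: [0.6, 0.6, 0.4]
width: 0.0871
grip_force: 0.0
time: 7.02
ee_pos: [0.4921, -0.0624, 0.3406]
eef_rot: [0.999, 0.048, 0.002, -0.0]
ft_force: [1.7, -0.1, 0.2]
width: 0.0871
grip_force: 0.0
time: 7.68
ee_pos: [0.4926, -0.1093, 0.2399]
eef_rot: [1.0, 0.028, 0.001, 0.0]
ft_force: [0.2, -0.3, 0.2]
width: 0.0873
grip_force: 0.0
[ 0.493 -0.109  0.24 ] [1.    0.028 0.001 0.   ] [-0.541  0.037  0.694  1.78  -0.025  1.332 -1.355] 7.7333
```

View pics/wrist3.png

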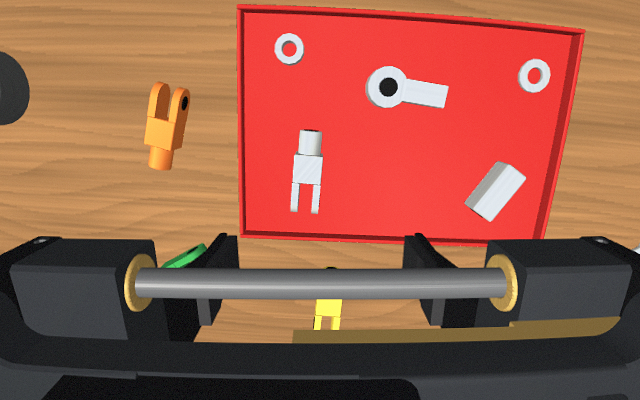

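The wrist view shows the steel fork at about (307,170), with its neck end at (310,137) and jaw ends at (304,212). I'll fit its pose.

Run:
```python
from h import *
c=load('wrist3'); C=cloud(c); z=C[...,2]; P=c['pixels'].astype(int)
v,u=np.mgrid[0:400,0:640]
m=(v>120)&(v<220)&(u>280)&(u<335)&(abs(P[...,2]-P[...,0])<40)&(P.min(-1)>60)
q=C[m]; print(m.sum(),np.percentile(q[:,2],[1,5,50,95]))
mm=m&(z>.0335)&(z<.042); q=C[mm]; print('top z',np.median(q[:,2])); rct=cv2.minAreaRect((q[:,:2]*1000).astype(np.float32)); print('top(block+jaws) x -22..48, 70x32',rct)
q2=C[m&(z>.015)]; print('all',cv2.minAreaRect((q2[:,:2]*1000).astype(np.float32)))
print(pts(c,[[291,212],[299,212],[312.5,212.5],[320,212.5],[292.5,184],[322,183],[294,153],[323,154]],plane=.037))
print('tray corners/floor',C[100,420],C[200,350], C[100,270])
print('table', [C[y,x] for y,x in((30,150),(200,120))])
```

```text
1778 [0.025 0.028 0.036 0.038]
top z 0.03662129570591499
top(block+jaws) x -22..48, 70x32 ((496.0890808105469, -95.37914276123047), (31.81269073486328, 89.6159439086914), 87.79165649414062)
all ((506.4332275390625, -95.30281829833984), (31.792800903320312, 118.3340835571289), 88.51607513427734)
[[ 0.449 -0.079  0.037]
 [ 0.45  -0.088  0.037]
 [ 0.45  -0.104  0.037]
 [ 0.451 -0.112  0.037]
 [ 0.482 -0.08   0.037]
 [ 0.485 -0.113  0.037]
 [ 0.517 -0.08   0.037]
 [ 0.517 -0.112  0.037]]
tray corners/floor [ 0.581 -0.214  0.027] [ 0.459 -0.149  0.005] [ 0.572 -0.048  0.005]
table [array([ 0.643,  0.091, -0.   ]), array([0.441, 0.143, 0.   ])]
```

Run:
```python
from h import *
c=load('wrist3'); C=cloud(c); z=C[...,2]; P=c['pixels'].astype(int)
v,u=np.mgrid[0:400,0:640]
m=(v>120)&(v<220)&(u>280)&(u<335)&(abs(P[...,2]-P[...,0])<40)&(P.min(-1)>60)
a=[]
for row in range(150,212):
    k=np.nonzero(m[row])[0]
    if len(k)>12: a.append([(k[0]-.0,row),(k[-1],row)])
a=np.array(a,float); L=pts(c,a[:,0],plane=.037); R=pts(c,a[:,1],plane=.037)
g=(L[:,0]>.452)&(L[:,0]<.512)
for n,E in(('L',L),('R',R)): 
    f=np.polyfit(E[g,0],E[g,1],1); print(n,f,np.degrees(np.arctan(f[0])),np.polyval(f,.485))
print(np.c_[L[::6,:2],R[::6,:2]])
o=cv2.resize(c['pixels'][120:225,270:345],None,fx=5,fy=5,interpolation=cv2.INTER_CUBIC); cv2.imwrite('pics/c3.png',o)
```

```text
L [-0.034 -0.063] -1.961154712263414 -0.07968905497969395
R [-0.03  -0.095] -1.7141456665939765 -0.11000207191482901
[[ 0.52  -0.086  0.521 -0.108]
 [ 0.513 -0.08   0.515 -0.111]
 [ 0.507 -0.081  0.509 -0.111]
 [ 0.5   -0.08   0.502 -0.111]
 [ 0.493 -0.08   0.495 -0.11 ]
 [ 0.487 -0.08   0.488 -0.11 ]
 [ 0.48  -0.079  0.481 -0.111]
 [ 0.473 -0.08   0.475 -0.11 ]
 [ 0.466 -0.079  0.468 -0.11 ]
 [ 0.459 -0.079  0.46  -0.109]
 [ 0.452 -0.079  0.453 -0.109]]
```

View pics/c3.png

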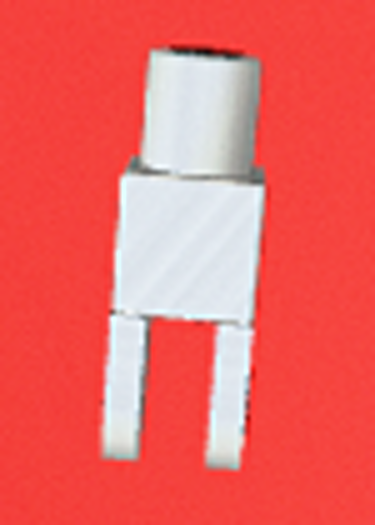

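```bash
python3 -m crank '{"steps": [[[0.26,0.53,0],[0,0,-1]],[[0,0,-0.9],[0,0,0]],[[0,0,-0.9],[0,0,0]],[[0,0,-0.9],[0,0,0]],[[0,0,-0.9],[0,0,0]],[[0,0,-0.9],[0,0,0]],[[0,0,-0.9],[0,0,0]],[[0,0,-0.9],[0,0,0]],[[0,0,0],[0,0,0]],[[0,0,0],[0,0,0]]]}' 60 30
python3 - <<'E'
from h import *
s=monitor.read_state(); print(s['ee_pos'],s['eef_rot']); x,y=s['eef_rot'][:2]; print(np.degrees(np.arctan2(y*y-x*x,2*x*y)))
c=snap('wrist','wrist4')
print(proj(c,[[.4995,-.0958,.037],[.446,-.0940,.021]]))
cv2.imwrite('pics/c4.png',c['pixels'][150:400,100:560])
E
```

```text
time: 8.62
ee_pos: [0.4986, -0.0959, 0.0815]
eef_rot: [1.0, -0.015, -0.0, 0.0]
ft_force: [-0.1, -0.7, 1.4]
width: 0.0602
grip_force: 0.0
[ 0.499 -0.096  0.081] [ 1.    -0.015 -0.     0.   ]
-91.7418589014147
[[318.594 222.475]
 [318.591 283.415]]
```

View pics/c4.png

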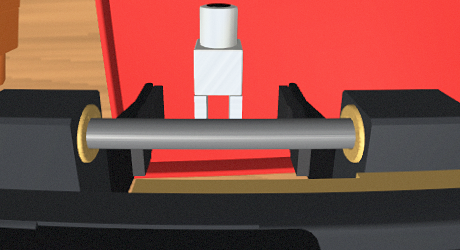

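The fork lies centred between the fingers (crop column 218 against finger middle 221). Descending to grasp.

```bash
python3 -m crank '{"steps": [[[0,0,-0.9],[0,0,0]],[[0,0,-0.9],[0,0,0]],[[0,0,-0.7],[0,0,0]],[[0,0,-0.4],[0,0,0]],[[0,0,0],[0,0,0]],[[0,0,0],[0,0,0]]]}' && python3 -m crank '{"steps": [[[0,0,0],[0,0,0]],[[0,0,0],[0,0,0]],[[0,0,0],[0,0,0]],[[0,0,0],[0,0,0]],[[0,0,0],[0,0,0]],[[0,0,0],[0,0,0]],[[0,0,0],[0,0,0]],[[0,0,0],[0,0,0]]]}' 20 40
```

```text
time: 9.17
ee_pos: [0.4994, -0.096, 0.0098]
eef_rot: [1.0, -0.015, 0.001, 0.0]
ft_force: [-0.6, -0.3, 0.5]
width: 0.0602
grip_force: 0.0
time: 9.83
ee_pos: [0.4988, -0.0956, 0.0089]
eef_rot: [1.0, -0.015, 0.0, -0.0]
ft_force: [-1.8, 1.9, 5.8]
width: 0.0316
grip_force: 40.0
```

```bash
python3 -m crank '{"steps": [[[0,0,0.2],[0,0,0]],[[0,0,0.5],[0,0,0]],[[0,0,0.8],[0,0,0]],[[0,0,1],[0,0,0]],[[0,0,1],[0,0,0]],[[0,0,1],[0,0,0]],[[0,0,1],[0,0,0]],[[0,0,1],[0,0,0]],[[0,0,1],[0,0,0.4]],[[0,0,1],[0,0,0.7]]]}' && python3 -m crank '{"steps": [[[0,0,1],[0,0,0.98]],[[0,0,1],[0,0,0.98]],[[0,0.3,1],[0,0,0.98]],[[-0.2,0.6,1],[0,0,0.98]],[[-0.2,0.6,1],[0,0,0.98]],[[-0.2,0.6,0.5],[0,0,0.98]],[[-0.2,0.6,0],[0,0,0.98]],[[-0.2,0.6,0],[0,0,0.98]],[[-0.2,0.6,0],[0,0,0.98]],[[-0.2,0.6,0],[0,0,0.98]]]}' && python3 -m crank '{"steps": [[[-0.2,0.6,0],[0,0,0.98]],[[-0.2,0.6,0],[0,0,0.98]],[[-0.2,0.6,0],[0,0,0.98]],[[-0.2,0.6,0],[0,0,0.98]],[[-0.2,0.6,0],[0,0,0.98]],[[-0.2,0.6,0],[0,0,0.98]],[[-0.2,0.6,0],[0,0,0.98]],[[-0.2,0.6,0],[0,0,0.98]],[[-0.2,0.6,0],[0,0,0.98]],[[-0.2,0.6,0],[0,0,0.98]]]}'; python3 -c "
from h import *
s=monitor.read_state(); print(s['joint_positions']); x,y=s['eef_rot'][:2]; print(np.degrees(np.arctan2(y*y-x*x,2*x*y)))"
```

```text
time: 10.67
ee_pos: [0.4978, -0.0964, 0.2229]
eef_rot: [0.999, 0.033, -0.0, 0.0]
ft_force: [0.8, -0.4, -3.6]
width: 0.0316
grip_force: 40.0
time: 11.5
ee_pos: [0.4628, 0.0164, 0.3591]
eef_rot: [0.895, 0.446, 0.0, 0.0]
ft_force: [0.1, 0.5, -4.7]
width: 0.0319
grip_force: 40.0
time: 12.33
ee_pos: [0.4131, 0.1663, 0.359]
eef_rot: [0.63, 0.777, -0.0, 0.0]
ft_force: [0.7, -0.1, -3.1]
width: 0.0315
grip_force: 40.0
[-0.914 -0.139  0.381  1.68   0.052  1.591 -0.327]
11.913101688571441
```

```bash
python3 -m crank '{"steps": [[[-0.17,0.46,0],[0,0,0.98]],[[-0.17,0.46,0],[0,0,0.98]],[[-0.17,0.46,0],[0,0,0.98]],[[-0.17,0.46,0],[0,0,0.98]],[[-0.17,0.46,0],[0,0,0.98]],[[-0.17,0.46,0],[0,0,0.98]],[[-0.17,0.46,0],[0,0,0.98]],[[-0.17,0.46,0],[0,0,0.98]],[[-0.17,0.46,0],[0,0,0.98]],[[-0.17,0.46,0],[0,0,0.98]]]}' && python3 -m crank '{"steps": [[[-0.17,0.46,0],[0,0,0.98]],[[-0.17,0.46,0],[0,0,0.98]],[[-0.17,0.46,0],[0,0,0.98]],[[-0.12,0.3,0],[0,0,0.98]],[[0,0,-0.5],[0,0,0]],[[0,0,-0.9],[0,0,0]],[[0,0,-0.9],[0,0,0]],[[0,0,-0.5],[0,0,0]],[[0,0,0],[0,0,0]],[[0,0,0],[0,0,0]]]}'; python3 -c "
from h import *
s=monitor.read_state(); print(s['joint_positions'],s['ee_pos']); x,y=s['eef_rot'][:2]; print(np.degrees(np.arctan2(y*y-x*x,2*x*y)))
c=snap('wrist','wrist5'); snap('scene','scene5'); snap('side','side5')
C=cloud(c);print(proj(c,[[.576,.2928,.17],[.507,.303,.17]]))
"
```

```text
time: 13.17
ee_pos: [0.3709, 0.2812, 0.3591]
eef_rot: [0.251, 0.968, -0.0, 0.0]
ft_force: [0.4, -0.3, -3.9]
width: 0.0317
grip_force: 40.0
time: 14.0
ee_pos: [0.3553, 0.3229, 0.289]
eef_rot: [0.084, 0.996, -0.0, -0.0]
ft_force: [0.4, 0.1, -2.0]
width: 0.032
grip_force: 40.0
[-1.111 -0.031  0.272  1.735  0.009  1.437  0.562] [0.355 0.323 0.289]
80.30960707500633
[[328.461 396.222]
 [327.446 342.811]]
```

View pics/wrist5.png

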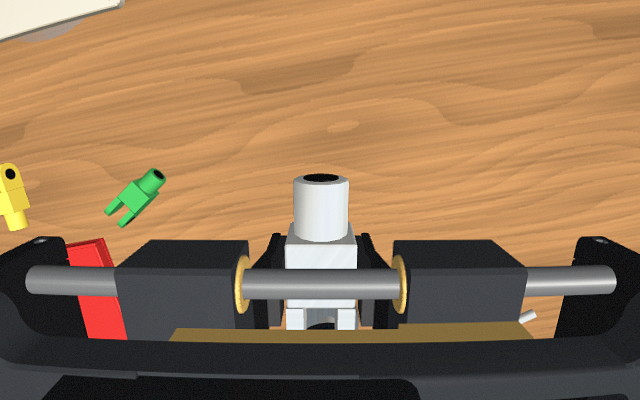

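The wrist view shows the fork held with its neck end at (321,178) and the block's rear edge near row 240, columns 287-356. I'll measure it in the hand, and re-measure the lens from the scanner data.

Run:
```python
from h import *
from scipy.optimize import least_squares
s=monitor.read_state()
c=load('wrist5'); C=cloud(c); tcp=np.array([.3553,.3229,.289]); th=np.radians(80.3-90); ax=np.array([np.cos(th),np.sin(th)]); ay=np.array([-ax[1],ax[0]])
def rel(p): d=p-tcp; return np.c_[d[:,:2]@ax,d[:,:2]@ay,d[:,2]]
v,u=np.mgrid[0:400,0:640]; P=c['pixels'].astype(int)
m=(v>170)&(v<266)&(u>284)&(u<360)&(abs(P[...,2]-P[...,0])<40)&(P.min(-1)>60)
q=rel(C[m]); print(len(q)); t=q[(q[:,2]>.02)&(q[:,2]<.04)&(abs(q[:,0])<.02)]; print('block top z',np.median(t[:,2]), 'plane',np.linalg.lstsq(np.c_[t[:,:2],np.ones(len(t))],t[:,2],rcond=None)[0])
print(np.percentile(t,[1,50,99],axis=0))
n=q[(q[:,0]<-.02)&(q[:,0]>-.05)]; print('neck',np.percentile(n,[1,50,99],axis=0)); 
f=lambda x: np.hypot(n[:,1]-x[0]-x[1]*(n[:,0]+.03),n[:,2]-x[2]-x[3]*(n[:,0]+.03))-.013
print('neck axis y,slope,z,slope',least_squares(f,[0,0,.01,0],loss='soft_l1',f_scale=.001).x)
e=q[q[:,0]<-.035]; print('neck end x min',np.percentile(q[:,0],[.3,1,3]))
# block rear edge on top plane
for tag in ['wrist1','wrist2']:
    c=load(tag); C=cloud(c); z=C[...,2]; P=c['pixels'].astype(int)
    xs=np.array([-.9896,.1440]); ys=np.array([-.144,-.9896]); d=C[...,:2]-[.576,.2928]; X=d@xs; Y=d@ys
    for nm,k in {'barrel top':(X>.012)&(X<.045)&(abs(Y)<.05)&(z>.15)&(z<.22)&(P.min(-1)>90),'rear':(X<-.04)&(X>-.058)&(abs(Y)<.05)&(z>.15)&(z<.22),'ring':(X>.055)&(X<.068)&(abs(Y)<.05)&(z>.15)&(z<.22)}.items():
        if k.sum()>30:
            r=.034; g=lambda x: np.hypot(Y[k]-x[0],z[k]-x[1])-x[2]
            r3=least_squares(g,[0,.168,.034],loss='soft_l1',f_scale=.001).x
            g2=lambda x: np.hypot(Y[k]-x[0],z[k]-x[1])-.034
            print(tag,nm,k.sum(),'maxz',np.percentile(z[k],99),'Yrange',Y[k].min(),Y[k].max(),r3,least_squares(g2,[0,.168],loss='soft_l1',f_scale=.001).x)
    k=(abs(X)<.044)&(Y<-.0)&(z>.03)&(z<.06); print('foot top',k.sum(),np.percentile(z[k],[5,50,95]))
```

```text
5367
block top z 0.027643955175013807 plane [ 0.374 -0.001  0.032]
[[-0.02  -0.016  0.021]
 [-0.014 -0.001  0.028]
 [-0.007  0.014  0.029]]
neck [[-0.043 -0.013  0.011]
 [-0.032 -0.001  0.023]
 [-0.02   0.011  0.026]]
neck axis y,slope,z,slope [-0.001 -0.006  0.012  0.026]
neck end x min [-0.074 -0.043 -0.042]
wrist1 barrel top 1156 maxz 0.19857827872554656 Yrange -0.031225846183598038 0.027628582398533667 [-0.001  0.168  0.03 ] [0.    0.163]
wrist1 rear 758 maxz 0.19863301348623214 Yrange -0.0309756434673311 0.027573365404895467 [-0.001  0.168  0.03 ] [0.    0.163]
wrist1 ring 681 maxz 0.20262743791423524 Yrange -0.034217356208381226 0.032225246010596474 [-0.001  0.168  0.033] [-0.001  0.167]
foot top 494 [0.04  0.043 0.044]
wrist2 barrel top 1929 maxz 0.1985665125270777 Yrange -0.030696208941381767 0.023506511120902716 [-0.001  0.168  0.03 ] [0.001 0.163]
wrist2 rear 1100 maxz 0.19850627656544748 Yrange -0.030662317506625732 0.02675629831952215 [-0.001  0.168  0.03 ] [0.001 0.163]
wrist2 ring 1059 maxz 0.202454639121368 Yrange -0.0348775390785911 0.028967832018161707 [-0.001  0.168  0.034] [-0.001  0.168]
foot top 1029 [0.041 0.043 0.044]
```

```bash
python3 -m crank '{"steps": [[[0,0.13,-0.4],[0,0,0.27]],[[0,0,-0.8],[0,0,0]],[[0,0,-0.9],[0,0,0]],[[0,0,-0.9],[0,0,0]],[[0,0,-0.9],[0,0,0]],[[0,0,-0.8],[0,0,0]],[[0,0,-0.4],[0,0,0]],[[0,0,-0.22],[0,0,0]],[[0,0,0],[0,0,0]],[[0,0,0],[0,0,0]]]}'
cat > chk.py <<'E'
from h import *
import time
s=monitor.read_state(); print(s['time'],s['ee_pos']); 
from scipy.spatial.transform import Rotation as R
print(R.from_quat(s['eef_rot']).as_matrix()); x,y=s['eef_rot'][:2]; print(np.degrees(np.arctan2(y*y-x*x,2*x*y)),s['ft_force'])
c=snap('wrist','wrist6'); c2=snap('scene','scene6'); snap('side','side6')
C=cloud(c); tcp=s['ee_pos']; th=np.radians(81.65-90); ax=np.array([np.cos(th),np.sin(th)]); ay=np.array([-ax[1],ax[0]])
d=C-tcp; X=d[...,:2]@ax; Y=d[...,:2]@ay; Z=d[...,2]
for a in np.arange(-.042,-.022,.004):
    k=(X>a)&(X<a+.004)&(abs(Y+.001)<.006)&(Z>.0)&(Z<.04); print('neck ridge',a,k.sum(),np.median(Z[k]) if k.sum() else 0)
E
python3 chk.py
python3 - <<'E'
from h import *
c=load('scene6'); f=np.array([.4078,.3184,.168]); print(proj(c,[f,[.5067,.3039,.168]]))
o=cv2.resize(c['pixels'][70:190,260:400],None,fx=5,fy=5,interpolation=cv2.INTER_CUBIC); cv2.imwrite('pics/c6.png',o)
E
```

```text
time: 14.98
ee_pos: [0.3557, 0.3273, 0.1564]
eef_rot: [0.072, 0.997, 0.0, 0.0]
ft_force: [0.0, 0.6, -3.0]
width: 0.0318
grip_force: 40.0
14.9833 [0.356 0.327 0.156]
[[-0.99   0.144  0.001]
 [ 0.144  0.99   0.001]
 [-0.001  0.001 -1.   ]]
81.7224608497725 [ 0.036  0.553 -2.958]
neck ridge -0.042 267 0.02411851096378509
neck ridge -0.038000000000000006 250 0.024240631019364717
neck ridge -0.03400000000000001 251 0.024214486012650832
neck ridge -0.030000000000000013 242 0.024232260227224273
neck ridge -0.026000000000000016 245 0.02424304215644507
neck ridge -0.02200000000000002 226 0.024267684713321983
[[321.132 127.372]
 [342.56  134.467]]
```

View pics/c6.png

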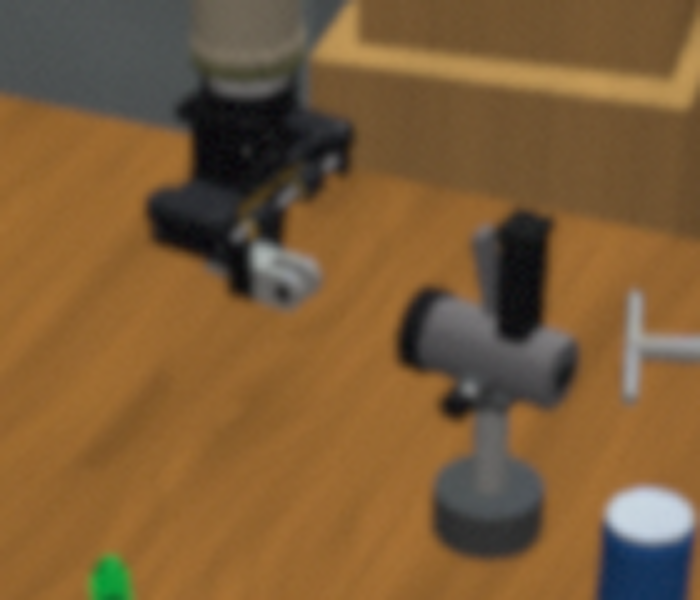

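The fork is level (its neck ridge stays at 24.2 mm above the TCP along its length). Its mouth sits at crop (306,288) against the projected focus (305.6,287). One settle, with a fine lateral check.

```bash
for i in 1 2 3; do python3 -m crank '{"steps": [[[0,0,0],[0,0,0]],[[0,0,0],[0,0,0]]]}' | grep -E 'pos|rot|time'; done
python3 - <<'E'
from h import *
c=snap('wrist','wrist7'); C=cloud(c); tcp=np.array([.3553,.3268,.1562]); th=np.radians(81.7-90); ax=np.array([np.cos(th),np.sin(th)]); ay=np.array([-ax[1],ax[0]])
d=C-tcp; X=d[...,:2]@ax; Y=d[...,:2]@ay; Z=d[...,2]
k=(X<-.012)&(X>-.019)&(Z>.026)&(Z<.032)&(abs(Y)<.03); print('block Y',Y[k].min(),Y[k].max())
k=(X<-.022)&(X>-.05)&(Z>.0)&(Z<.032)&(abs(Y)<.03); print('neck X min',np.percentile(X[k],[.5,2]))
E
```

```text
time: 15.3
ee_pos: [0.3555, 0.3272, 0.1561]
eef_rot: [0.072, 0.997, 0.0, 0.0]
time: 15.47
ee_pos: [0.3554, 0.327, 0.1557]
eef_rot: [0.072, 0.997, 0.0, 0.0]
time: 15.63
ee_pos: [0.3553, 0.3269, 0.1556]
eef_rot: [0.072, 0.997, 0.0, 0.0]
block Y -0.016836606266299063 0.015019509476648285
neck X min [-0.043 -0.043]
```

```bash
python3 -m crank '{"steps": [[[-0.01,-0.02,0.03],[0,0,0]],[[0,0,0],[0,0,0]],[[0,0,0],[0,0,0]],[[0,0,0],[0,0,0]],[[0,0,0],[0,0,0]],[[0,0,0],[0,0,0]],[[0,0,0],[0,0,0]],[[0,0,0],[0,0,0]]]}'; python3 -c "
from h import *
print(ticket.close_job())"
```

```text
time: 16.35
ee_pos: [0.3551, 0.3264, 0.1563]
eef_rot: [0.072, 0.997, 0.0, -0.0]
ft_force: [-0.3, 0.2, -3.3]
width: 0.032
grip_force: 40.0
the job is handed in; nothing more can be done
None
```

I squeezed the trigger fully, held it for at least 0.75 s and let it go. The steel fork head is now held still and level, its fork end towards the lens, within about 1–2 mm of the 100 mm focus point by my measurements, and I handed the job in at 16.4 s without being shown a verdict.

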